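Zero the width gauge, set it four clicks open and load the block

ROBOT

A 7-joint arm with a two-finger parallel gripper is mounted at the origin on the work surface; the furniture and walls round the work are solid. World frame = base frame: x ahead of the robot, y to its left, z up, the work surface at z = 0. Lengths are in m, angles in rad, forces in N, time in s.
With the tool pointing down it reaches from about 0.4 to 0.925 m from the base axis. Payload 5.6 kg.
Tool frame: the origin (TCP) lies midway between the tips of the shut fingers; the grasp point (between the pads) lies 19 mm behind it; z points along the fingers, y is the line along which they close (so a half turn about z gives the same grasp; the last joint's range is limited). The gripper opens to 85 mm and grips with 20 to 120 N. Pads are 22 mm wide; open, the fingers measure 114 mm over their backs; the gripper's body (76 mm by 85 mm) begins 54 mm behind the grasp point. The pads swing forward as they close: fully open they stand 13 mm farther back than shut.
Start: joints at [1.163, 0.468, -0.012, 1.603, 0.006, 1.071, -0.056], TCP at [0.232, -0.607, 0.231] pointing down, gripper open.
Joint ranges: [-2.53, 2.53], [-0.31, 2.02], [-1.57, 1.55], [0.28, 2.44], [-1.29, 4.43], [0.15, 1.84], [-2.92, 2.92]. Speed limits (rad/s): [2.57, 2.57, 3.14, 3.14, 3.14, 3.14, 3.14].

INTERFACE

Orientations are given as a unit quaternion [x, y, z, w].
In Python, from bench import status, eyes, robot gives the robot as it stands.
- The arm moves only by the tool servo_tool, never from a script. Its arguments are lists of equal length, an entry for each row: "slide": the shift along the tool's x, y, z in m, a list of three; "twist": the turn about the tool's z in degrees. A call has 1 to 20 rows; each row shifts and turns the commanded pose from where the row before left it, along the tool's axes as they then stand; what a row does not reach is not made up. A row lasts 1/10 s, in which the tool goes at most 50 mm and 8.59 degrees, less where a joint would pass 70% of its speed; a pose out of reach is approached as far as the arm can. A call with a gripper value outside its range is refused whole. "claw" is the finger opening in m, from 0 to 0.0854, set as the call begins (left out, the last holds). The fingers move at their own pace and stop on an object; "grip_force" is the grip in N (left out, the last holds). Time passes only in rows, so rows that do not move let the fingers close. It gives the time, the measured TCP pose, the force, the opening and the grip force at its end, in the units of the state.
- status.sense(): the state, without advancing time (a new reading comes with each control period).
- eyes.read_camera(name): name is "side" or "top"; returns (picture, depth): 480x640x3 uint8, red, green, blue; 480x640 float32, m along the optical axis (not along the pixel's ray), 0 where there is no reading.
- eyes.camera_info(name): a dict with "fx", "fy", "cx", "cy" (pixels), "rvec" (rotation vector, rad) and "tvec" (3), from world to camera coordinates, as OpenCV has them. Camera axes: x right, y down, z forward; pixel columns grow to the right and rows downward; lengths in m; the calibration is good to about 2 mm. A picture is of the moment at which its call begins. camera_info takes no time and is no camera call.
- robot.finish_job(): hands the job in; it is judged then, once.
The state is a dict: "clock": time; "joint_positions": joint angles; "joint_vel": joint speeds; "joint_torque": joint torques, N m; "position": TCP position; "eef_rot": TCP orientation; "contact_force": force on the tool from outside, world axes, zero at the start; "ft_torque": the same for the moment, N m; "gripper_width": opening from 0.0 (shut) to 1.0 (fully open); "finger_force": force on a finger pad.
Only numpy, scipy, OpenCV 4.12 (cv2) and the standard library are available. Lean on these libraries where they do the work, as an engineer would, in place of code of your own. Each camera call takes 0.05 s, during which the arm holds its last target. There are 200 camera calls.

TASK

Take the wooden wedge that was left in the steel width gauge and lay it in the card tray. Then turn the gauge's dial clockwise fully home against its stop and count exactly four clicks back from there (anticlockwise). Finally lay the pine block flat on the gauge's plate between the two jaws, crosswise and centred, and leave the spray can, the sealant cartridge, the white tub and the roll of tape standing where they are.

Things in the scene. Friction and masses are not known exactly. Their poses are not given: they have to be found in the camera images.
- gauge: Steel width gauge fixed on the plywood platform, whose top is 135 mm above the bench. Plate 262x160x12 mm. Origin: underside (z 0.135 in the world), on the midline, plate from x -126 to +136; x runs from the fixed jaw to the dial, z up. Fixed jaw: bar 130 mm long (along y), x -116..-100, top at z 21. Grey gearbox x 46..126, y +-50, top at z 56, with the dial on top. No side walls.
- dial_knob (a joint): Angle of the dial, rad, about the vertical: 0 at its stop (fully clockwise seen from above), grows anticlockwise up to 2.83. It clicks every 0.314 rad (18 deg) from 0 on and settles into the nearest click when let go; about 0.15 N m carries it over a click. Per click the sliding jaw moves 11 mm: away from the fixed jaw anticlockwise, towards it clockwise.
- dial_grip (a point): Middle of the dial's black wing grip, on the axis (gauge x +86, y 0, z 81 mm); turns with the dial. The wing is 58 mm long along this x, 16 mm thick along y (grip across this), gauge z 67 to 93 mm. The -x end, white line, is the pointer: at the stop it points along gauge -x. It stands on a disc of radius 26 mm; marks round it, one a click.
- jaw_face (a point): Middle of the sliding jaw's face towards the fixed jaw, at gauge z 16.7 mm. The jaw is a bar 14 mm thick, 130 mm long along the gauge's y, top at gauge z 21; two thin rods and a rack lead from its back into the gearbox. The clear gap between the jaws is 27 mm at the stop, plus 11 mm a click: 71 mm at four clicks.
- wood_wedge: Pine wedge, 32 mm (x) x 120 mm (y) x 30 mm high, about 0.06 kg, lying on the gauge's plate between the jaws, roughly crosswise. Origin: centre of its flat underside. 30 mm thick at the -y end, evenly down to 6 mm at the +y end; its sides are upright and 32 mm apart, its centre of mass at y -13 mm. The gap round it is 100 mm or more at the start.
- tray_floor (a point): Centre of the inner floor of an open card tray fixed on the platform to the left or right of the gauge; 4 mm above the platform. Its x and y run along the tray's sides: inside 131 mm along x, 190 mm along y; thin walls up to 54 mm above the platform. The wedge fits with its length along the tray's y.
- wood_block: Pine block, 65 mm (x) x 140 mm (y) x 38 mm high, about 0.22 kg, lying flat on the platform on the other side of the gauge from the tray. Origin: centre of its underside. Gripped across the 65 mm, above the 9 mm high jaws, it goes between the jaws at four clicks with 6 mm to spare: its long side along the gauge's y, its centre at gauge x -64.5, y 0, z 12 mm.
- spray_can: Upright spray can on the platform, diameter 67, height 205 mm, behind the gauge on the left or right; not to be moved. Origin: centre of its underside.
- sealant: Upright sealant cartridge on the platform, diameter 50, height 313 mm, behind the gauge on the other side from the spray can; not to be moved. Origin: centre of its underside.
- white_tub: Open white plastic tub, diameter 117, height 120 mm, at the far left or right; not to be moved. Origin: centre of its underside.
- tape_duct: Grey roll of tape lying flat, diameter 112, height 48 mm, at the far left or right, not on the side of the tub; not to be moved. Origin: centre of its underside.
- tape_measure: Tape measure standing on edge, 82x38x66 mm high, a bystander between the work and the far corner, left or right. Origin: centre of its underside, its length along x.
- angle_a: Aluminium angle offcut standing on end, 60x60 mm, 90 mm high, walls 4 mm, a bystander on the other side from the tape measure. Origin: centre of its underside.

How it is judged:
On the way, in this order (a step that is already met when the one before it is completed fails the run):
1. the wedge lies in the card tray, let go (x of wood_wedge in the frame of tray_floor between -0.065 and 0.065 m and y of wood_wedge in the frame of tray_floor between -0.095 and 0.095 m and z of wood_wedge in the frame of tray_floor below 0.03 m and contact force between the fingers and wood_wedge below 0.1 N and linear speed of wood_wedge below 0.05 m/s), for 0.2 s.
2. the dial is fully clockwise at its stop (within a third of a click) (value of joint dial_knob below 0.1 rad), for 0.1 s.
3. the dial is four clicks back from the stop (value of joint dial_knob between 1.147 and 1.367 rad), for 0.3 s.
At the end, for the whole second after the job is handed in: The dial is four clicks from its stop (within a third of a click); the block lies flat on the plate between the jaws, within 20 mm of the middle across, square within 7 degrees, at rest; the wedge lies down inside the card tray at rest (all of step 3 and x of wood_wedge in the frame of tray_floor between -0.065 and 0.065 m and y of wood_wedge in the frame of tray_floor between -0.095 and 0.095 m and z of wood_wedge in the frame of tray_floor below 0.03 m and x of wood_block in the frame of gauge between -0.0695 and -0.0595 m and y of wood_block in the frame of gauge between -0.02 and 0.02 m and z of wood_block in the frame of gauge below 0.016 m and angle between wood_block's own z axis and vertical below 0.08 rad and angle between the y axis of wood_block and the y axis of gauge, either way round below 0.12 rad and linear speed of each of wood_block, wood_wedge below 0.02 m/s); the robot touches nothing.
It fails at once if the spray can is shifted by more than 30 mm or tipped (distance of spray_can from where it was at the start of the episode above 0.03 m or angle between spray_can's own z axis and vertical above 0.5 rad).
It fails at once if the sealant cartridge is shifted by more than 30 mm or tipped (distance of sealant from where it was at the start of the episode above 0.03 m or angle between sealant's own z axis and vertical above 0.5 rad).
It fails at once if the white tub is shifted by more than 30 mm or tipped (distance of white_tub from where it was at the start of the episode above 0.03 m or angle between white_tub's own z axis and vertical above 0.5 rad).
It fails at once if the roll of tape is shifted by more than 30 mm or tipped (distance of tape_duct from where it was at the start of the episode above 0.03 m or angle between tape_duct's own z axis and vertical above 0.5 rad).
It also fails if it takes over 72 s, if anything falls off the work surface, if the arm or the gripper's body presses on something with over 40 N, if the wrist force passes 120 N, or if a joint passes its speed limit or range.

## Working session

There is one attempt and no reset: what is moved stays moved. The work goes in short steps, Python scripts to look and compute and a tool call to move; the robot and the scene stay as the last step left them, time stands still between calls to the robot, and variables do not carry over. Pictures are saved under pics/ and viewed, at most 10 in all, crops included, and the job is handed in when it is done.

Besides the shell and the picture viewer there is one more tool, called after "Emit:" as name(argument=value, ...) on one line, values as JSON. servo_tool: Moves the arm, as the interface text tells. Its arguments: {"type":"object","properties":{"slide":{"type":"array","items":{"type":"array","items":{"type":"number"}}},"twist":{"type":"array","items":{"type":"number"}},"claw":{"type":"number"},"grip_force":{"type":"number"}},"required":["slide","twist"]}

```bash
mkdir -p pics; ls; cat > h.py <<'E'
import numpy as np, cv2
from bench import status, eyes, robot
def grab(n):
    p,d=eyes.read_camera(n); i=eyes.camera_info(n)
    R=cv2.Rodrigues(np.array(i['rvec'],float))[0]; t=np.array(i['tvec'],float).ravel()
    v,u=np.mgrid[:480,:640]
    c=np.stack([(u-i['cx'])/i['fx']*d,(v-i['cy'])/i['fy']*d,d],-1)
    return p,d,(c-t)@R
def save(n,p): cv2.imwrite(n,cv2.cvtColor(p,cv2.COLOR_RGB2BGR))
E
python3 - <<'E'
from h import *
for n in('top','side'):
    p,d,w=grab(n); save(f'pics/{n}0.png',p); np.savez(f'{n}0.npz',p=p,d=d,w=w)
print(status.sense())
E
```

```text
pics
{'clock': 0.1, 'joint_positions': array([ 1.16295567,  0.46832832, -0.01162382,  1.60357145,  0.006009  ,
        1.07141726, -0.05629987]), 'joint_vel': array([-0.00017716, -0.00337885,  0.00235578, -0.00274886,  0.00047111,
        0.00099874,  0.00201195]), 'joint_torque': array([ 1.15873154e-03, -5.33527958e+01,  2.18184467e-02, -2.51968271e+01,
        1.16061192e-02,  4.30322456e-03,  1.15727221e-05]), 'position': array([ 0.23167745, -0.60674121,  0.23039164]), 'eef_rot': array([ 9.83410874e-01,  1.81390018e-01, -2.11145924e-04, -8.18086799e-04]), 'contact_force': array([-0.97087821,  0.77427239,  0.16998003]), 'ft_torque': array([ 0.06307711,  0.03526238, -0.01972403]), 'finger_force': 0.0, 'gripper_width': 1.0008721644668732}
```

View pics/top0.png

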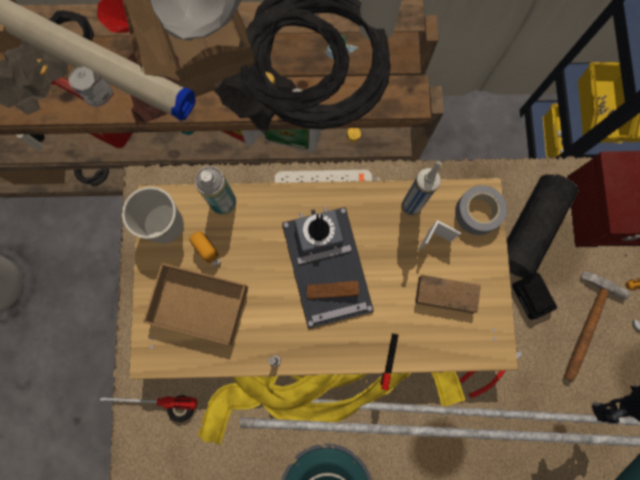

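View pics/side0.png

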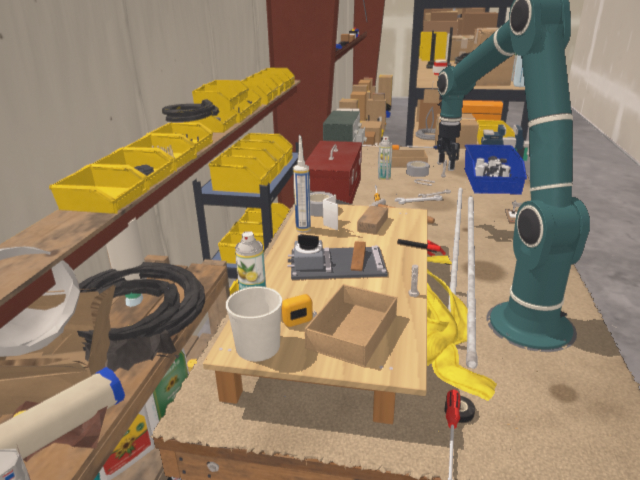

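The top view shows the dial at (320,228), wedge at (333,290), fixed jaw at (340,312), tray at (197,305) and block at (448,294). The shelf, cartridge and can stand behind. Next I'll measure poses.

```bash
cat >> h.py <<'E'
def rect(w,box,z0,z1,extra=None):
    u0,v0,u1,v1=box; q=w[v0:v1,u0:u1]
    m=(q[...,2]>z0)&(q[...,2]<z1)
    if extra is not None: m&=extra[v0:v1,u0:u1]
    n,l,s,_=cv2.connectedComponentsWithStats(m.astype(np.uint8)); k=1+np.argmax(s[1:,4])
    pts=q[l==k][:,:2]; (c,sz,a)=cv2.minAreaRect((pts*1000).astype(np.float32))
    return np.round(c,1),np.round(sz,1),round(a,2),len(pts),np.round(np.median(q[l==k][:,2]),4)
E
python3 - <<'E'
from h import *
f=np.load('top0.npz'); w=f['w'];p=f['p'].astype(int)
print('cam',{k:np.round(v,3) for k,v in eyes.camera_info('top').items()})
print('block',rect(w,(405,265,490,320),.160,.185))
print('tray walls',rect(w,(140,255,255,355),.165,.20), 'floor',rect(w,(140,255,255,355),.134,.150))
print('plate',rect(w,(270,200,385,335),.142,.30))
print('gearbox',rect(w,(270,200,385,335),.180,.205))
print('wedge',rect(w,(295,275,370,303),.150,.182))
print('fixed jaw',rect(w,(295,302,375,330),.151,.16))
print('slid jaw',rect(w,(290,235,360,268),.151,.162))
print('dial',rect(w,(290,200,350,250),.205,.24))
print('platform z',np.median(w[340:360,260:290,2]))
for n,b in dict(can=(190,160,240,220),sealant=(395,155,445,220),tub=(120,180,182,245),tape=(452,180,510,240),meas=(185,230,222,268),angle=(418,215,462,250)).items(): print(n,rect(w,b,.16,.6))
for (u,v) in [(310,290),(333,290),(355,290),(320,212),(320,228)]: print(u,v,np.round(w[v,u],4))
big=cv2.resize(f['p'][195:335,265:390],None,fx=5,fy=5,interpolation=cv2.INTER_CUBIC)[:600]; 
big=cv2.resize(f['p'][200:330,270:385],None,fx=4.5,fy=4.5,interpolation=cv2.INTER_CUBIC); save('pics/g0.png',big)
E
```

```text
cam {'fx': np.float64(537.747), 'fy': np.float64(537.747), 'cx': np.float64(321.553), 'cy': np.float64(244.882), 'rvec': array([ 2.104, -2.15 ,  0.216]), 'tvec': array([0.01 , 0.61 , 1.318])}
block (array([ 469.7, -293.2]), array([141.1,  65.6]), 78.76, 1736, np.float64(0.1729))
tray walls (array([458.5, 290.1]), array([202.3, 140.3]), 74.36, 872, np.float64(0.1865)) floor (array([460. , 294.6]), array([187.5, 132.4]), 74.4, 4351, np.float64(0.1386))
plate (array([548.2, -13.6]), array([272.2, 162.3]), 13.15, 7228, np.float64(0.1498))
gearbox (array([621.5,   4.7]), array([ 82.1, 100.2]), 12.6, 1238, np.float64(0.193))
wedge (array([485.4, -25. ]), array([ 37.3, 124.5]), 2.71, 743, np.float64(0.1648))
fixed jaw (array([430.8, -38.9]), array([ 21.2, 151.3]), 13.31, 384, np.float64(0.1557))
slid jaw (array([572.2,  -7. ]), array([ 24.2, 130.5]), 12.01, 379, np.float64(0.1559))
dial (array([620.5,   2.6]), array([20.6, 57.8]), 88.82, 190, np.float64(0.2277))
platform z 0.13463779595153685
can (array([707.8, 235.9]), array([65.3, 63.2]), 2.39, 1248, np.float64(0.3035))
sealant (array([ 687.6, -222. ]), array([48.7, 49.4]), 41.9, 1067, np.float64(0.3319))
tub (array([654.7, 379.8]), array([117.3, 115.4]), 44.46, 1744, np.float64(0.2201))
tape (array([ 668.9, -384.1]), array([110.7, 112.3]), 55.83, 1301, np.float64(0.1827))
meas (array([590.7, 273.5]), array([70.2, 37.6]), 37.75, 502, np.float64(0.198))
angle (array([ 608.9, -268.7]), array([44.7, 84.7]), 14.9, 353, np.float64(0.2043))
310 290 [0.4846 0.0275 0.1556]
333 290 [ 0.4828 -0.0261  0.1621]
355 290 [ 0.48   -0.076   0.1784]
320 212 [ 6.766e-01 -2.000e-04  1.378e-01]
320 228 [0.6159 0.0017 0.2297]
```

View pics/g0.png

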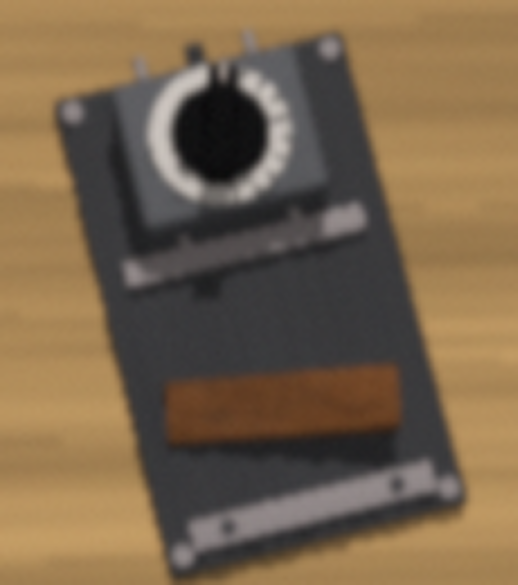

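The gauge is at about (537,-15) mm with a yaw of 13°, and the dial is at 9 clicks with its pointer at world +x. The wedge is at (485,-25), yaw 2.5°, the tray at (459,291), yaw -15.6°, and the block at (470,-293), yaw -11.2°. I'll move above the wedge.

Emit:
servo_tool(slide=[[0.0275,-0.0275,-0.0025],[0.0275,-0.0275,-0.0025],[0.0275,-0.0275,-0.0025],[0.0275,-0.0275,-0.0025],[0.0275,-0.0275,-0.0025],[0.0275,-0.0275,-0.0025],[0.0275,-0.0275,-0.0025],[0.0275,-0.0275,-0.0025],[0.0275,-0.0275,-0.0025],[0.0275,-0.0275,-0.0025],[0.0275,-0.0275,-0.0025],[0.0275,-0.0275,-0.0025],[0.0275,-0.0275,-0.0025],[0.0275,-0.0275,-0.0025],[0.0275,-0.0275,-0.0025],[0.0275,-0.0275,-0.0025]], twist=[0,0,0,0,0,0,0,0,0,0,0,0,0,0,0,0], claw=0.05)

```text
clock: 1.7
position: [0.4861, -0.0378, 0.2712]
eef_rot: [0.983, 0.181, -0.0, 0.0]
contact_force: [0.7, -0.3, -0.3]
gripper_width: 0.585
finger_force: 0.0
```

Emit:
servo_tool(slide=[[0,0,0],[0,0,0],[0,0,0],[0,0,0],[0,0,0],[0,0,0],[0,0,0],[0,0,0],[0,0,0],[0,0,0]], twist=[-8,-8,-8,-8,-8,-8,-8,-8,-7.6,0])

```text
clock: 2.7
position: [0.4857, -0.0393, 0.2709]
eef_rot: [0.691, 0.722, -0.0, -0.0]
contact_force: [-0.0, -0.4, -0.7]
gripper_width: 0.588
finger_force: 0.0
```

```bash
cat > go.py <<'E'
import sys
from h import *
from scipy.spatial.transform import Rotation as Ro
s=status.sense(); R=Ro.from_quat(s['eef_rot']).as_matrix(); psi=np.degrees(np.arctan2(R[1,0],R[0,0]))
print('t',round(s['clock'],2),'pos',np.round(s['position'],4),'psi',round(psi,2),'tilt',np.round(R[:2,2],4),'F',np.round(s['contact_force'],1),'w',round(s['gripper_width'],3),'ff',round(s['finger_force'],1),'q7',np.round(s['joint_positions'][[0,2,4,6]],2))
if len(sys.argv)>4:
    a=list(map(float,sys.argv[1:5])); print('slide',np.round(R.T@(np.array(a[:3])-s['position']),4),'twist',round((psi-a[3]+180)%360-180,2))
E
python3 go.py .486 -.038 .151 92.5
```

```text
t 2.7 pos [ 0.4857 -0.0393  0.2709] psi 92.51 tilt [-0.0007  0.0002] F [-0.  -0.4 -0.7] w 0.588 ff 0.0 q7 [ 0.52 -0.57  0.12 -0.06]
slide [0.0013 0.0004 0.1199] twist 0.01
```

Emit:
servo_tool(slide=[[0.001,0,0.03],[0,0,0.03],[0,0,0.03],[0,0,0.02],[0,0,0.009],[0,0,0]], twist=[0,0,0,0,0,0])

```text
clock: 3.3
position: [0.4852, -0.0381, 0.1513]
eef_rot: [0.692, 0.722, -0.001, -0.001]
contact_force: [0.2, 0.6, 0.2]
gripper_width: 0.585
finger_force: 0.0
```

Emit:
servo_tool(slide=[[0,0,0],[0,0,0],[0,0,0],[0,0,0],[0,0,0],[0,0,0]], twist=[0,0,0,0,0,0], claw=0.0, grip_force=40)

```text
clock: 3.9
position: [0.4868, -0.0383, 0.1534]
eef_rot: [0.692, 0.722, 0.001, 0.001]
contact_force: [0.1, -0.1, 6.3]
gripper_width: 0.363
finger_force: 41.0
```

Emit:
servo_tool(slide=[[0,0,-0.02],[0,0,-0.03],[0,0,-0.03],[0,0,-0.03],[0,0,0]], twist=[0,0,0,0,0])

```text
clock: 4.4
position: [0.4882, -0.0382, 0.2662]
eef_rot: [0.692, 0.722, 0.002, 0.003]
contact_force: [-0.0, 0.3, -1.4]
gripper_width: 0.367
finger_force: 40.2
```

```bash
python3 go.py .461 .279 .27 74.4; python3 - <<'E'
from h import *
p,d,w=grab('side'); save('pics/s1.png',cv2.resize(p[120:360,240:480],None,fx=2,fy=2))
E
```

```text
t 4.4 pos [ 0.4882 -0.0382  0.2662] psi 92.48 tilt [ 0.0076 -0.0016] F [-0.   0.3 -1.4] w 0.367 ff 40.2 q7 [ 0.52 -0.57  0.13 -0.07]
slide [ 0.3181 -0.0134 -0.0045] twist 18.08
```

View pics/s1.png

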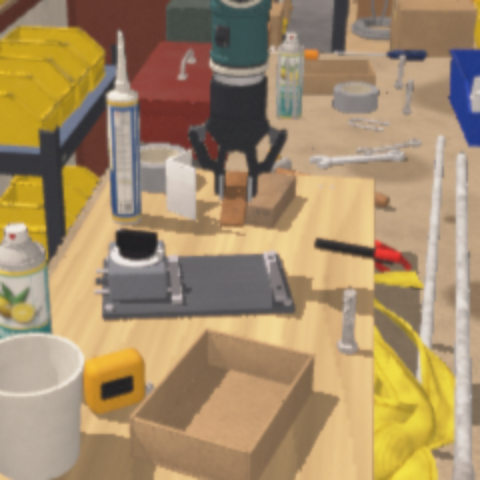

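The side view shows the wedge held between the fingers, at crop (235,195), and the plate clear. Next it goes to the tray.

Emit:
servo_tool(slide=[[0.0318,-0.0018,0],[0.0318,-0.0018,0],[0.0318,-0.0018,0],[0.0318,-0.0018,0],[0.0318,-0.0018,0],[0.0318,-0.0018,0],[0.0318,-0.0018,0],[0.0318,-0.0018,0],[0.0318,-0.0018,0],[0.0318,-0.0018,0],[0,0,0],[0,0,0],[0,0,0],[0,0,0]], twist=[0,0,0,0,0,0,0,0,0,0,6,6,6,0])

```text
clock: 5.85
position: [0.4534, 0.2782, 0.2609]
eef_rot: [0.796, 0.605, -0.001, -0.0]
contact_force: [-0.4, -0.0, -1.4]
gripper_width: 0.364
finger_force: 40.2
```

Emit:
servo_tool(slide=[[0,0,0.03],[0,0,0.03],[0,0,0.03],[0,0,0.015],[0,0,0.007],[0,0,0.0],[0,0,0]], twist=[0,0,0,0,0,0,0])

```text
clock: 6.55
position: [0.4547, 0.2792, 0.1512]
eef_rot: [0.796, 0.605, 0.001, 0.0]
contact_force: [-0.3, -0.7, -0.3]
gripper_width: 0.367
finger_force: 40.2
```

```bash
python3 go.py .456 .279 .144 74.4
```

```text
t 6.55 pos [0.4547 0.2792 0.1512] psi 74.52 tilt [0.0014 0.0009] F [-0.3 -0.7 -0.3] w 0.367 ff 40.2 q7 [-0.13 -0.61  0.34 -1.18]
slide [0.0001 0.0013 0.0072] twist 0.12
```

Emit:
servo_tool(slide=[[0,0,0.004],[0,0,0.001],[0,0,0]], twist=[0,0,0])

```text
clock: 6.85
position: [0.4542, 0.2787, 0.1455]
eef_rot: [0.796, 0.605, 0.0, 0.0]
contact_force: [0.3, -0.3, -1.0]
gripper_width: 0.36
finger_force: 40.2
```

Emit:
servo_tool(slide=[[0,0,0],[0,0,0],[0,0,0],[0,0,0],[0,0,0]], twist=[0,0,0,0,0], claw=0.07)

```text
clock: 7.35
position: [0.4541, 0.2787, 0.1453]
eef_rot: [0.796, 0.605, 0.0, 0.0]
contact_force: [-0.9, 1.1, 0.4]
gripper_width: 0.822
finger_force: 0.0
```

Emit:
servo_tool(slide=[[0,0,-0.015],[0,0,-0.03],[0,0,-0.03],[0,0,-0.03],[0,0,-0.03],[0,0,-0.015],[0,0,0]], twist=[0,0,0,0,0,0,0])

```text
clock: 8.05
position: [0.455, 0.2795, 0.2978]
eef_rot: [0.796, 0.605, 0.002, 0.001]
contact_force: [-0.3, -0.4, -1.2]
gripper_width: 0.82
finger_force: 0.0
```

```bash
python3 go.py .621 .0035 .30 175; python3 - <<'E'
from h import *
p,d,w=grab('side'); save('pics/s2.png',cv2.resize(p[220:370,240:440],None,fx=2.5,fy=2.5))
E
```

```text
t 8.05 pos [0.455  0.2795 0.2978] psi 74.49 tilt [0.0045 0.0019] F [-0.3 -0.4 -1.2] w 0.82 ff 0.0 q7 [-0.05 -0.68  0.19 -1.06]
slide [-0.2215  0.2338 -0.002 ] twist -100.51
```

View pics/s2.png

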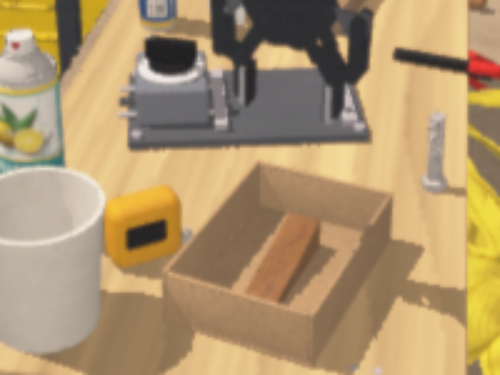

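The wedge lies flat in the tray, at crop (285,260). Next is the dial.

Emit:
servo_tool(slide=[[-0.0277,0.0292,0],[-0.0277,0.0292,0],[-0.0277,0.0292,0],[-0.0277,0.0292,0],[-0.0277,0.0292,0],[-0.0277,0.0292,0],[-0.0277,0.0292,0],[-0.0277,0.0292,0],[0,0,0]], twist=[0,0,0,0,0,0,0,0,0])

```text
clock: 9.0
position: [0.6211, -0.0049, 0.2918]
eef_rot: [0.799, 0.601, -0.002, -0.0]
contact_force: [-0.0, -1.0, 0.1]
gripper_width: 0.816
finger_force: 0.0
```

Emit:
servo_tool(slide=[[0,0,0],[0,0,0],[0,0,0],[0,0,0],[0,0,0],[0,0,0],[0,0,0],[0,0,0],[0,0,0],[0,0,0],[0,0,0],[0,0,0],[0,0,0],[0,0,0]], twist=[-8,-8,-8,-8,-8,-8,-8,-8,-8,-8,-8,-8,-4.5,0], claw=0.05)

```text
clock: 10.4
position: [0.619, 0.003, 0.2932]
eef_rot: [0.043, 0.999, 0.0, -0.002]
contact_force: [-0.1, 0.5, -0.1]
gripper_width: 0.586
finger_force: 0.0
```

```bash
python3 go.py .621 .0035 .207 175
```

```text
t 10.4 pos [0.619  0.003  0.2932] psi 175.05 tilt [-0.0034  0.0008] F [-0.1  0.5 -0.1] w 0.586 ff 0.0 q7 [ 0.56 -0.89  0.42  1.1 ]
slide [-0.0023  0.0006  0.0862] twist 0.05
```

Emit:
servo_tool(slide=[[-0.002,0.0005,0.03],[0,0,0.03],[0,0,0.016],[0,0,0.01],[0,0,0]], twist=[0,0,0,0,0])

```text
clock: 10.9
position: [0.6214, 0.0031, 0.208]
eef_rot: [0.044, 0.999, 0.0, -0.001]
contact_force: [0.8, -0.0, 0.3]
gripper_width: 0.584
finger_force: 0.0
```

Emit:
servo_tool(slide=[[0,0,0],[0,0,0],[0,0,0],[0,0,0],[0,0,0],[0,0,0],[0,0,0]], twist=[0,0,0,0,0,0,0], claw=0.0, grip_force=50)

```text
clock: 11.6
position: [0.623, 0.0058, 0.211]
eef_rot: [0.043, 0.999, 0.002, 0.002]
contact_force: [0.9, 4.5, -0.4]
gripper_width: 0.166
finger_force: 50.9
```

Emit:
servo_tool(slide=[[0,0,0],[0,0,0],[0,0,0],[0,0,0]], twist=[5,5,5,0])

```text
clock: 12.0
position: [0.6228, 0.0049, 0.211]
eef_rot: [0.173, 0.985, 0.001, 0.001]
contact_force: [-0.3, 3.9, 3.3]
gripper_width: 0.171
finger_force: 51.3
```

```bash
python3 go.py .621 .0035 .207 13; python3 - <<'E'
from h import *
print(status.sense()['ft_torque'])
E
```

```text
t 12.0 pos [0.6228 0.0049 0.211 ] psi 160.03 tilt [0.0031 0.0017] F [-0.3  3.9  3.3] w 0.171 ff 51.3 q7 [ 0.49 -0.78  0.45  0.81]
slide [ 0.0012 -0.002   0.004 ] twist 147.03
[ 0.83014415  0.02225018 -0.17389014]
```

Emit:
servo_tool(slide=[[0,0.001,0],[0,0,0],[0,0,0],[0,0,0],[0,0,0],[0,0,0],[0,0,0],[0,0,0],[0,0,0],[0,0,0],[0,0,0]], twist=[7,7,7,7,7,7,7,7,7,7,0])

```text
clock: 13.1
position: [0.6199, 0.003, 0.2109]
eef_rot: [0.707, 0.707, -0.003, -0.001]
contact_force: [-10.4, -2.4, 12.3]
gripper_width: 0.173
finger_force: 52.5
```

Emit:
servo_tool(slide=[[0,0,0],[0,0,0],[0,0,0],[0,0,0],[0,0,0],[0,0,0],[0,0,0],[0,0,0],[0,0,0],[0,0,0],[0,0,0],[0,0,0],[0,0,0]], twist=[7,7,7,7,7,7,7,7,7,7,4,3,0])

```text
clock: 14.4
position: [0.617, 0.0054, 0.2109]
eef_rot: [0.993, 0.115, -0.006, -0.001]
contact_force: [-20.1, 3.0, 17.8]
gripper_width: 0.173
finger_force: 53.2
```

```bash
python3 go.py .621 .0035 .207 13; python3 - <<'E'
from h import *
print(status.sense()['ft_torque'])
p,d,w=grab('top'); save('pics/t3.png',cv2.resize(p[190:340,250:400],None,fx=3,fy=3))
print('slid jaw',rect(w,(270,230,400,300),.151,.162))
E
```

```text
t 14.4 pos [0.617  0.0054 0.2109] psi 13.16 tilt [-0.0115  0.    ] F [-20.1   3.   17.8] w 0.173 ff 53.2 q7 [ 0.1  -0.22  0.11 -1.5 ]
slide [0.0035 0.0027 0.0038] twist 0.16
[0.54564389 4.15508511 0.01755874]
slid jaw (array([466.2,  25.4]), array([ 6.9, 19.2]), 4.2, 23, np.float64(0.1556))
```

View pics/t3.png

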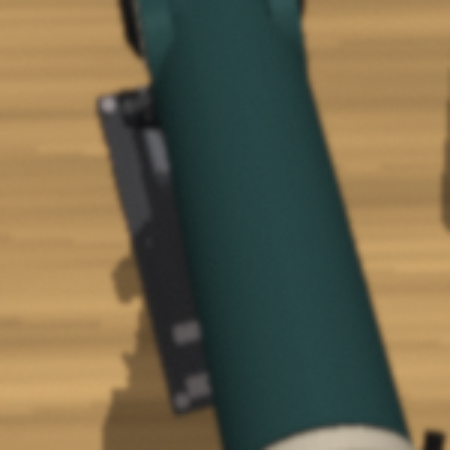

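Emit:
servo_tool(slide=[[-0.003,0,-0.003],[0,0,0],[0,0,0],[0,0,0]], twist=[2,3,3,0])

```text
clock: 14.85
position: [0.6161, 0.0051, 0.2113]
eef_rot: [0.999, 0.049, -0.004, 0.0]
contact_force: [-7.7, 3.7, 0.8]
gripper_width: 0.172
finger_force: 94.9
```

```bash
python3 go.py .621 .0035 .207 13; python3 - <<'E'
from h import *
print(status.sense()['ft_torque'])
p,d,w=grab('side'); save('pics/s3.png',cv2.resize(p[200:300,260:420],None,fx=4,fy=4))
E
```

```text
t 14.85 pos [0.6161 0.0051 0.2113] psi 5.58 tilt [-0.0077 -0.0008] F [-7.7  3.7  0.8] w 0.172 ff 94.9 q7 [ 0.08 -0.19  0.1  -1.62]
slide [0.0048 0.0021 0.0042] twist -7.42
[0.53514603 1.63501087 1.97146751]
```

View pics/s3.png

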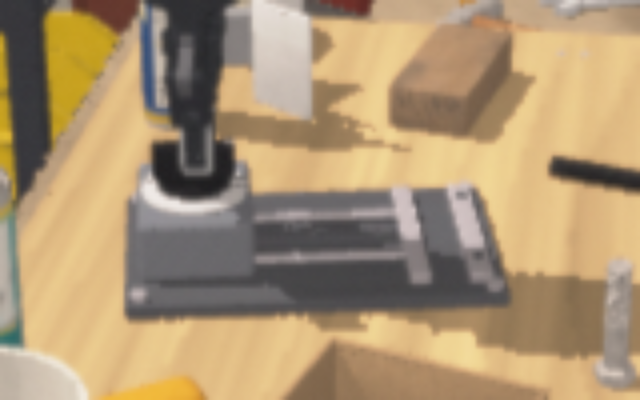

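At crop (190,200) the dial is at its stop. A 2 N m reaction builds there, and the jaw sits close to the fixed jaw. Now four clicks back, 72° anticlockwise from the 13° stop yaw.

Emit:
servo_tool(slide=[[0,0,0],[0,0,0],[0,0,0],[0,0,0],[0,0,0],[0,0,0],[0,0,0],[0,0,0],[0,0,0],[0,0,0],[0,0,0],[0,0,0],[0,0,0],[0,0,0],[0,0,0]], twist=[-6,-6,-6,-6,-6,-6,-6,-6,-6,-6,-6,-6,-5,-2.5,0])

```text
clock: 16.4
position: [0.6195, 0.0028, 0.2111]
eef_rot: [0.74, 0.673, -0.0, -0.0]
contact_force: [4.2, 0.5, -9.8]
gripper_width: 0.172
finger_force: 49.5
```

```bash
python3 go.py .621 .0035 .207 85; python3 - <<'E'
from h import *
print(status.sense()['ft_torque'])
p,d,w=grab('top'); 
print('slid jaw',rect(w,(270,240,400,290),.151,.162))
E
```

```text
t 16.4 pos [0.6195 0.0028 0.2111] psi 84.59 tilt [-0.0001  0.0001] F [ 4.2  0.5 -9.8] w 0.172 ff 49.5 q7 [ 0.3  -0.49  0.26 -0.36]
slide [0.0009 0.0014 0.0041] twist -0.41
[ 3.34890522e-02 -1.05215390e+00  6.70289821e-04]
slid jaw (array([532.5,  27.7]), array([76.6, 54.6]), 24.31, 206, np.float64(0.1552))
```

Released next, then lift and check.

Emit:
servo_tool(slide=[[0,0,0],[0,0,0],[0,0,0],[0,0,0],[0,0,0]], twist=[0,0,0,0,0], claw=0.05)

```text
clock: 16.95
position: [0.6195, 0.0033, 0.2127]
eef_rot: [0.74, 0.672, 0.0, 0.0]
contact_force: [-0.3, -0.2, 0.3]
gripper_width: 0.581
finger_force: 0.0
```

Emit:
servo_tool(slide=[[0,0,-0.02],[0,0,-0.03],[0,0,-0.03],[0,0,-0.02],[0,0,0]], twist=[0,0,0,0,0])

```text
clock: 17.45
position: [0.6209, 0.0037, 0.3159]
eef_rot: [0.74, 0.672, 0.002, 0.002]
contact_force: [-1.1, 0.4, -0.8]
gripper_width: 0.585
finger_force: 0.0
```

```bash
python3 go.py .4697 -.2932 .31 78.8
```

```text
t 17.45 pos [0.6209 0.0037 0.3159] psi 84.5 tilt [ 0.0062 -0.0002] F [-1.1  0.4 -0.8] w 0.585 ff 0.0 q7 [ 0.32 -0.51  0.2  -0.32]
slide [-0.31   -0.1221  0.005 ] twist 5.7
```

Emit:
servo_tool(slide=[[-0.031,-0.0122,0],[-0.031,-0.0122,0],[-0.031,-0.0122,0],[-0.031,-0.0122,0],[-0.031,-0.0122,0],[-0.031,-0.0122,0],[-0.031,-0.0122,0],[-0.031,-0.0122,0],[-0.031,-0.0122,0],[-0.031,-0.0122,0],[0,0,0]], twist=[0,0,0,0,0,0,0,0,0,0,5.7], claw=0.0854)

```text
clock: 18.55
position: [0.4646, -0.2988, 0.3107]
eef_rot: [0.776, 0.631, -0.002, -0.001]
contact_force: [1.0, 0.2, 0.6]
gripper_width: 0.997
finger_force: 0.0
```

Emit:
servo_tool(slide=[[0,0,0]], twist=[0])

```text
clock: 18.65
position: [0.4671, -0.2944, 0.3111]
eef_rot: [0.774, 0.634, -0.0, -0.001]
contact_force: [0.6, 0.8, -0.0]
gripper_width: 0.997
finger_force: 0.0
```

```bash
python3 go.py .4697 -.2932 .155 78.8; python3 - <<'E'
from h import *
p,d,w=grab('top'); save('pics/t4.png',cv2.resize(p[190:340,250:400],None,fx=3,fy=3))
c,s=np.cos(np.radians(13)),np.sin(np.radians(13))
g=np.stack([(w[...,0]-.5373)*c+(w[...,1]+.015)*s,-(w[...,0]-.5373)*s+(w[...,1]+.015)*c,w[...,2]-.135],-1)*1000
m=(abs(g[...,1])<60)&(g[...,2]>17)&(g[...,2]<25)
for a,b in((-130,-90),(-80,40)):
    k=m&(g[...,0]>a)&(g[...,0]<b); x=g[k]; print(len(x),np.percentile(x[:,0],[3,50,97]),np.polyfit(x[:,1],x[:,0],1),np.median(x[:,1]))
m=(g[...,2]>78)&(g[...,2]<110)&(abs(g[...,0]-86)<45)&(abs(g[...,1])<45); x=g[m]; print('dial',len(x),cv2.minAreaRect(x[:,:2].astype(np.float32)))
E
```

```text
t 18.65 pos [ 0.4671 -0.2944  0.3111] psi 78.64 tilt [-0.0016  0.0008] F [ 0.6  0.8 -0. ] w 0.997 ff 0.0 q7 [ 0.81 -0.37  0.1   0.21]
slide [0.0016 0.0026 0.1561] twist -0.16
327 [-114.97501866 -107.59631509  -99.55166371] [-1.24863875e-03 -1.07468725e+02] -0.21381027027703864
493 [-47.25770828 -17.18068063  33.77166761] [  0.02385897 -10.10510869] 0.11506703848390959
dial 208 ((86.031005859375, 0.5385169982910156), (57.526695251464844, 17.071212768554688), 71.7413558959961)
```

View pics/t4.png

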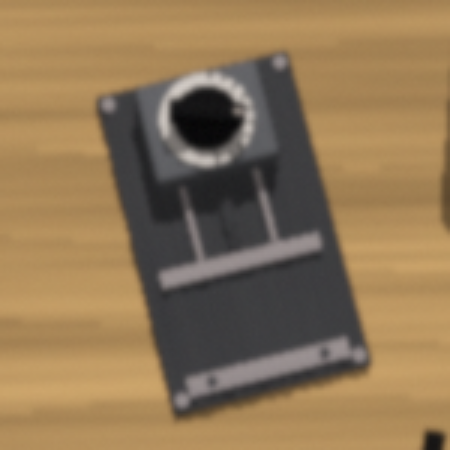

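The wing is at 71.7° in the gauge frame, which is four clicks, and the jaws are open. Next I grasp the block.

Emit:
servo_tool(slide=[[0.0015,0.0025,0.02],[0,0,0.03],[0,0,0.03],[0,0,0.03],[0,0,0.03],[0,0,0.016],[0,0,0.01],[0,0,0]], twist=[0,0,0,0,0,0,0,0])

```text
clock: 19.5
position: [0.4707, -0.2913, 0.1449]
eef_rot: [0.772, 0.636, -0.0, -0.001]
contact_force: [0.3, 0.0, 0.5]
gripper_width: 1.002
finger_force: 0.0
```

Emit:
servo_tool(slide=[[0,0,0],[0,0,0],[0,0,0],[0,0,0],[0,0,0],[0,0,0]], twist=[0,0,0,0,0,0], claw=0.0, grip_force=60)

```text
clock: 20.1
position: [0.4719, -0.2928, 0.1477]
eef_rot: [0.773, 0.635, 0.0, 0.001]
contact_force: [-0.9, 0.3, 6.4]
gripper_width: 0.747
finger_force: 68.8
```

Emit:
servo_tool(slide=[[0,0,-0.02],[0,0,-0.03],[0,0,-0.03],[0,0,-0.03],[0,0,-0.02],[0,0,0],[0,0,0]], twist=[0,0,0,0,0,0,0])

```text
clock: 20.8
position: [0.4705, -0.2925, 0.2756]
eef_rot: [0.773, 0.635, -0.0, -0.0]
contact_force: [-0.0, -0.6, -3.4]
gripper_width: 0.745
finger_force: 68.0
```

```bash
python3 go.py .4747 -.0294 .27 103
```

```text
t 20.8 pos [ 0.4705 -0.2925  0.2756] psi 78.78 tilt [-0.0007  0.0001] F [-0.  -0.6 -3.4] w 0.745 ff 68.0 q7 [ 0.8  -0.37  0.12  0.2 ]
slide [ 0.2589 -0.047   0.0056] twist -24.22
```

Emit:
servo_tool(slide=[[0.0259,-0.0047,0],[0.0259,-0.0047,0],[0.0259,-0.0047,0],[0.0259,-0.0047,0],[0.0259,-0.0047,0],[0.0259,-0.0047,0],[0.0259,-0.0047,0],[0.0259,-0.0047,0],[0.0259,-0.0047,0],[0.0259,-0.0047,0],[0,0,0],[0,0,0],[0,0,0],[0,0,0],[0,0,0],[0,0,0]], twist=[0,0,0,0,0,0,0,0,0,0,-6,-6,-6,-6.2,0,0])

```text
clock: 22.4
position: [0.4745, -0.0295, 0.275]
eef_rot: [0.624, 0.782, -0.001, -0.001]
contact_force: [0.3, -0.0, -2.5]
gripper_width: 0.747
finger_force: 67.8
```

Emit:
servo_tool(slide=[[0,0,0.03],[0,0,0.03],[0,0,0.02],[0,0,0.01],[0,0,0],[0,0,0],[0,0,0]], twist=[0,0,0,0,0,0,0])

```text
clock: 23.1
position: [0.4761, -0.0294, 0.1873]
eef_rot: [0.623, 0.782, 0.001, 0.001]
contact_force: [0.7, -0.1, -2.5]
gripper_width: 0.747
finger_force: 67.7
```

```bash
cat > blk.py <<'E'
from h import *
p,d,w=grab('top'); c,s=np.cos(np.radians(13)),np.sin(np.radians(13))
g=np.stack([(w[...,0]-.5373)*c+(w[...,1]+.015)*s,-(w[...,0]-.5373)*s+(w[...,1]+.015)*c,w[...,2]-.135],-1)*1000
m=(abs(g[...,1])<90)&(g[...,2]>27)&(abs(g[...,0]+64)<50)&(g[...,2]<85); x=g[m]
print(len(x),np.median(x[:,2]),cv2.minAreaRect(x[:,:2].astype(np.float32)))
save('pics/blk.png',cv2.resize(p[190:340,250:400],None,fx=3,fy=3))
E
python3 go.py .4747 -.0294 .1597 103; python3 blk.py
```

```text
t 23.1 pos [ 0.4761 -0.0294  0.1873] psi 102.97 tilt [ 0.0021 -0.0004] F [ 0.7 -0.1 -2.5] w 0.747 ff 67.7 q7 [ 0.49 -0.57  0.21  0.03]
slide [ 0.0003 -0.0014  0.0276] twist -0.03
386 77.16172654857193 ((-61.40452575683594, 50.603240966796875), (65.12830352783203, 34.07383346557617), 0.18580979108810425)
```

View pics/blk.png

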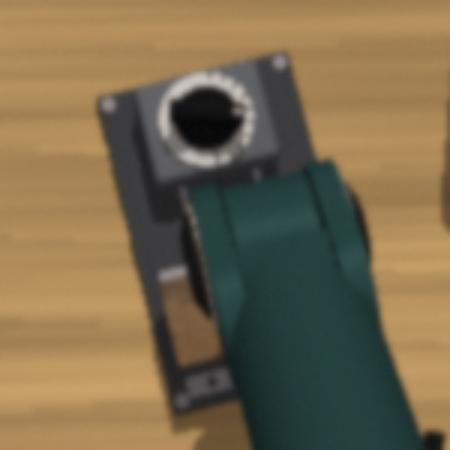

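The left end of the block shows at crop (193,322). It is square (0.2°) and about 2 mm too far towards the sliding jaw, so I'll correct and lower.

Emit:
servo_tool(slide=[[0,-0.0023,0],[0,0,0],[0,0,0.01],[0,0,0.007],[0,0,0.004],[0,0,0.003],[0,0,0],[0,0,0]], twist=[0,0,0,0,0,0,0,0])

```text
clock: 23.95
position: [0.473, -0.0299, 0.1622]
eef_rot: [0.622, 0.783, -0.0, -0.0]
contact_force: [-0.3, -0.9, -2.5]
gripper_width: 0.748
finger_force: 67.8
```

```bash
python3 go.py .4742 -.0294 .1597 103; python3 blk.py
```

```text
t 23.95 pos [ 0.473  -0.0299  0.1622] psi 103.0 tilt [-0.0001  0.0001] F [-0.3 -0.9 -2.5] w 0.748 ff 67.8 q7 [ 0.48 -0.56  0.24  0.  ]
slide [0.0002 0.0012 0.0025] twist 0.0
379 51.91636148915407 ((-56.97590255737305, 49.91352081298828), (79.98562622070312, 36.455528259277344), 0.21162620186805725)
```

Emit:
servo_tool(slide=[[0,0.0005,0.0015],[0,0,0.001],[0,0,0],[0,0,0]], twist=[0,0,0,0])

```text
clock: 24.4
position: [0.4734, -0.0298, 0.1598]
eef_rot: [0.623, 0.783, -0.0, 0.0]
contact_force: [-0.3, 0.2, -2.4]
gripper_width: 0.748
finger_force: 67.8
```

Emit:
servo_tool(slide=[[0,0,0],[0,0,0],[0,0,0],[0,0,0],[0,0,0]], twist=[0,0,0,0,0], claw=0.082)

```text
clock: 24.9
position: [0.4735, -0.0298, 0.1598]
eef_rot: [0.623, 0.783, 0.0, 0.0]
contact_force: [-0.2, -0.0, 0.3]
gripper_width: 0.958
finger_force: 0.0
```

Emit:
servo_tool(slide=[[0,0,-0.01],[0,0,-0.03],[0,0,-0.03],[0,0,-0.03],[0,0,-0.03],[0,0,-0.01],[-0.04,0,0],[-0.04,0,0],[-0.04,0,0],[-0.04,0,0],[-0.04,0,0],[0,0,0],[0,0,0]], twist=[0,0,0,0,0,0,0,0,0,0,0,0,0])

```text
clock: 26.2
position: [0.5179, -0.2251, 0.2988]
eef_rot: [0.623, 0.782, 0.0, -0.001]
contact_force: [0.5, 0.4, 0.4]
gripper_width: 0.958
finger_force: 0.0
```

```bash
sed -i 's/>27)/>40)/;s/<85)/<60)/' blk.py; echo "m=(g[...,2]>78)&(g[...,2]<110)&(abs(g[...,0]-86)<45)&(abs(g[...,1])<45); x=g[m]; print('dial',len(x),cv2.minAreaRect(x[:,:2].astype(np.float32)))
print('wedge',rect(w,(165,280,235,335),.1435,.165))" >> blk.py; python3 blk.py; python3 go.py
```

```text
1738 49.75246021251975 ((-63.91935348510742, -2.4263763427734375), (65.59575653076172, 139.8535614013672), 0.1342896819114685)
dial 204 ((87.19792175292969, 0.33112144470214844), (57.369686126708984, 18.7948055267334), 71.37950897216797)
wedge (array([460.7, 291.6]), array([119.9,  38.2]), 74.6, 603, np.float64(0.1549))
t 26.25 pos [ 0.5181 -0.2238  0.2992] psi 103.03 tilt [-0.0011  0.0013] F [ 0.2 -0.3  0.2] w 0.964 ff 0.0 q7 [ 0.73 -0.47  0.15  0.45]
```

View pics/blk.png

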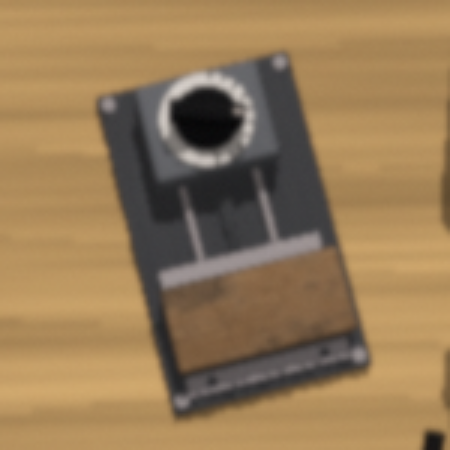

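The block lies flat between the jaws at crop (258,310), at gauge (-63.9,-2.4), top z 50. The dial is at four clicks, the wedge is in the tray, and the robot is clear.

```bash
python3 -c "
from bench import robot; print(robot.finish_job())"
```

```text
the job is handed in; nothing more can be done
None
```

I handed the job in at about 26 s. The last camera check showed the wedge flat in the tray, the dial four clicks back from its stop, and the block flat and centred between the jaws; the hand-in returned no verdict.

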